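# Clamp a bar to the set force

## Task

Push the flat steel bar along the bed of the bench clamp until its end is fully home against the clamp's column, pushing gently. Then wind the crank clockwise until the little indicator tab pops out of the side of the capsule above its pressure foot, and stop there without overtightening; let go and leave the bar clamped, with the other things on the bench where they are.

Things in the scene. Friction and masses are not known exactly. Their poses are not given: they have to be found in the camera images.
- clamp: Grey bench screw clamp fixed to the bench. Origin on the bench under the vertical screw; +x runs along the bed towards the column, z up. Bed 205 x 80 mm, 20 mm high (x -120 to +85 mm). Two fences on the bed, inner faces at y = +-17 mm, top z 28 mm, x -110 to +35 mm.
- stop (a point): Middle of the flat face of the clamp's column (x = +35 mm in the clamp), the end stop, at the height of the bar's middle (z 27 mm); orientation as the clamp's. The column is 50 mm wide.
- bar: Loose flat steel bar 180 x 30 x 14 mm, 0.55 kg, lying on the bed between the fences (2 mm play on either side), its underside at z 20 mm and top at z 34 mm; its outer end sticks out beyond the bed. Origin at the centre of its underside, x along its length towards the column.
- bar_outer_end (a point): Middle of the bar's outer end face, the one to push on, 7 mm above the bar's underside. When the bar is home it lies 145 mm from the screw's axis, clear of the head and the crank.
- bar_inner_end (a point): Middle of the bar's inner end face, which must come against the stop. It starts 15 to 35 mm short of it.
- crank (a joint): Crank angle, rad; grows as it is wound clockwise seen from above, which drives the foot down 3.8 mm per rad. It stays where it is left. It takes some 3 to 4 N at the knob to turn it free, 1 to 2 N more at the set force. Starts at 0 to 1.5; about 2 to 7.5 rad more are needed: the foot's height and the set force differ each time.
- knob_mid (a point): Middle of the upright black crank knob, 17 mm in diameter, 43 mm tall (z 144 to 187 mm), 40 mm from the screw's axis, free to spin on the crank arm. It keeps its height and goes round the axis. The crank arm and hub below it reach z 145 mm. Point at z 166 mm; orientation as the crank's: the knob lies on the crank's -x side.
- screw_axis (a point): Point on the screw's vertical axis at the top of the head, z 127 mm: the centre of the crank's circle. The head overhangs the bed from the column: clamp x -20 to +83 mm, 40 mm wide, z 93 to 127 mm.
- foot: Steel pressure foot, a disc 26 mm across, under the dark round indicator capsule (36 mm across) on the lower end of the screw; origin at the centre of its underside. It starts about 7 to 21 mm above the bar and gives way up into the capsule against a spring (2.5 N per mm beyond an initial 6 N) when it bears on the bar.
- tab (a joint): Sprung indicator tab, m: 0 held in, 0.016 out. It snaps out at the set force and stays out. The set force is adjusted inside the capsule, unseen and different each time: the tab trips when the foot has been pressed between 1.5 and 6.5 mm up into the capsule (10 to 23 N on the bar).
- tab_tip (a point): Outer end of the indicator tab, a bright steel tongue 14 mm wide and 5 mm thick in the -y side (clamp frame) of the capsule; it goes down with the capsule, z about 78 to 50 mm. Held in, its end is 1.5 mm proud of the capsule, 20 mm from the screw's axis; popped out it is 36 mm from the axis, seen beyond the head's side.
- grease_jar: Bystander: small jar, 32 mm across, 36 mm tall; origin at its underside.
- solder_spool: Bystander: small solder spool, 28 mm across, 26 mm tall.
- overload_pin (a joint): Small overload witness pin, 3 mm thick, in the top of the capsule, m: 0 until the clamp is overtightened. It begins to rise about 0.8 mm of foot travel (0.2 rad of crank) after the tab has popped and must stay under 0.001, so wind less than about 0.45 rad past the pop.

How it is judged (in metres and radians):
On the way, in this order (a step that is already met when the one before it is completed fails the run):
1. the bar's inner end is home against the column while the tab is still in (x of bar_inner_end in the frame of stop above -0.0025 m and value of joint tab below 0.004 m), for 0.2 s.
2. the indicator tab has popped out with the foot bearing on the bar (value of joint tab above 0.01 m and contact force between foot and bar above 7 N), for 0.2 s.
At the end, for the whole second after the job is handed in: The bar's inner end is within 2.5 mm of the column's stop face, the tab is out by more than 10 mm, the foot still bears on the bar with more than 7 N, the overload pin has not risen by 1 mm, and the bar is at rest (all of step 2 and x of bar_inner_end in the frame of stop above -0.0025 m and linear speed of bar below 0.02 m/s and value of joint overload_pin below 0.001 m); the robot touches nothing.
It fails at once if the clamp is overtightened: the overload pin is pushed up by more than 1 mm (value of joint overload_pin above 0.001 m).
It fails at once if the bar is rammed: the robot presses on it with more than 40 N (contact force between the arm and bar above 40 N).
It fails at once if a bystander is moved by more than 30 mm (distance of any of grease_jar, solder_spool from where it was at the start of the episode above 0.03 m).
It also fails if it takes over 67 s, if anything falls off the work surface, if the arm or the gripper's body presses on something with over 40 N, if the wrist force passes 120 N, or if a joint passes its speed limit or range.

## Robot

A 6-joint arm with a two-finger parallel gripper is mounted at the origin on a cart in front of the work surface, level with it; the furniture and walls round the work are solid. World frame = base frame: x ahead of the robot, y to its left, z up, the work surface at z = 0. Lengths are in mm, angles in rad, forces in N, time in s.
With the tool pointing down it reaches from about 150 to 775 mm from the base axis. Payload 6.1 kg.
Tool frame: the origin (TCP) lies on the mounting face of the last link; the fingertips stand 173 mm ahead of it and the grasp point (between the pads) lies 155 mm ahead of it; z points along the fingers, y is the line along which they close (so a half turn about z gives the same grasp; the last joint's range is limited). The gripper opens to 85 mm and grips with 20 to 120 N. Pads are 22 mm wide; open, the fingers measure 114 mm over their backs; the gripper's body (76 mm by 85 mm) begins 54 mm behind the grasp point. The pads swing forward as they close: fully open they stand 13 mm farther back than shut.
Start: joints at [1.331, 0.126, -0.04, 1.405, 0, 1.571], TCP at [124.686, 509.963, 404.695] pointing down, gripper open.
Joint ranges: [-2.72, 2.72], [-0.95, 1.95], [-1.27, 1.35], [-1.78, 2.02], [-1.46, 1.47], [-3.14, 3.14]. Speed limits (rad/s): [2.39, 2.39, 3.01, 3.14, 3.14, 3.14].

## Interface

Orientations are given as a 3x3 rotation matrix whose columns are the frame's x, y, z axes.
In Python, from station import read_state, imaging, job gives the robot as it stands. The module is installed in compiled form; this text tells all that it offers.
- The arm moves only by the tool jog_arm, never from a script. Its argument "targets" is a list of rows, each an object with "hand": the closure, from 0 (fully open) to 1 (shut); "delta_pos": the shift along the tool's x, y, z in mm, a list of three; "roll": the turn about the tool's z in degrees. In form: [{"hand": hand, "delta_pos": [tx, ty, tz], "roll": roll}, ...]. A call has 1 to 8 rows; each row shifts and turns the commanded pose from where the row before left it, along the tool's axes as they then stand; what a row does not reach is not made up. A row lasts 1/10 s, in which the tool goes at most 50 mm and 8.59 degrees, less where a joint would pass 70% of its speed; a pose out of reach is approached as far as the arm can. A call is refused whole if a number of a shift passes 50 or a number of a turn 8.59, either way. A call with a gripper value outside its range is refused whole. The fingers move at their own pace and stop on an object; "newtons" is the grip in N (left out, the last holds). Time passes only in rows, so rows that do not move let the fingers close. It gives the time, the measured TCP pose, the force, the opening and the grip force at its end, in the units of the state.
- read_state(): the state, without advancing time (a new reading comes with each control period).
- imaging.camera(name): name is "scene" or "top"; returns a dict with "color" (480x640x3 uint8, red, green, blue), "depth" (480x640 float32, mm along the optical axis (not along the pixel's ray), 0 where there is no reading), "K" (3x3 intrinsics, pixels), "world_from_camera" (4x4, takes a point from camera to world coordinates). Camera axes: x right, y down, z forward; pixel columns grow to the right and rows downward; lengths in mm; the calibration is good to about 2 mm. A picture is of the moment at which its call begins.
- job.hand_in(): hands the job in; it is judged then, once.
The state is a dict: "time": time; "joint_positions": joint angles; "qd": joint speeds; "effort": joint torques, N m; "ee_pos": TCP position; "tool_rot": TCP orientation; "contact_force": force on the tool from outside, world axes, zero at the start; "torque": the same for the moment, N m; "width": opening from 0.0 (shut) to 1.0 (fully open); "grip_force": force on a finger pad.
Only numpy, scipy, OpenCV 4.12 (cv2) and the standard library are available. Lean on these libraries where they do the work, as an engineer would, in place of code of your own. Each camera call takes 0.05 s, during which the arm holds its last target. There are 200 camera calls.

## Working session

There is one attempt and no reset: what is moved stays moved. The work goes in short steps, Python scripts to look and compute and a tool call to move; the robot and the scene stay as the last step left them, time stands still between calls to the robot, and variables do not carry over. Pictures are saved under pics/ and viewed, at most 10 in all, crops included, and the job is handed in when it is done.

Besides the shell and the picture viewer there is one more tool, called after "Call:" as name([rows], argument=value, ...), one row to a line, values as JSON. jog_arm: Moves the arm, as the interface text tells. Its arguments: {"type":"object","properties":{"targets":{"type":"array","items":{"type":"object","properties":{"hand":{"type":"number"},"delta_pos":{"type":"array","items":{"type":"number"}},"roll":{"type":"number"}}}},"newtons":{"type":"number"}},"required":["targets"]}

```bash
mkdir -p pics; cat > h.py <<'E'
import numpy as np, cv2
from station import read_state, imaging, job
def shot(n):
    return imaging.camera(n)
def pt(c,u,v,z=None):
    K=c["K"];T=np.array(c["world_from_camera"])
    r=np.linalg.inv(K)@np.array([u,v,1.0])
    if z is None:
        p=r*c["depth"][int(v),int(u)]; return T[:3,:3]@p+T[:3,3]
    d=T[:3,:3]@r; o=T[:3,3]; return o+d*(z-o[2])/d[2]
def cloud(c):
    h,w=c["depth"].shape
    u,v=np.meshgrid(np.arange(w),np.arange(h))
    K=c["K"];T=np.array(c["world_from_camera"]);d=c["depth"]
    P=np.stack([(u-K[0,2])*d/K[0,0],(v-K[1,2])*d/K[1,1],d],-1)
    W=P@T[:3,:3].T+T[:3,3]; W[d<=0]=np.nan
    return W
E
python3 - <<'E'
from h import *
for n in ("scene","top"):
    c=shot(n); cv2.imwrite(f"pics/{n}0.png",c["color"][:,:,::-1]); np.savez(f"{n}0.npz",**c)
    print(n,np.round(c["K"],1).tolist(),np.round(c["world_from_camera"],3).tolist(),(c["depth"]>0).mean())
s=read_state();print({k:np.round(v,3).tolist() for k,v in s.items()})
E
```

```text
scene [[553.4, 0.0, 309.4], [0.0, 553.4, 237.3], [0.0, 0.0, 1.0]] [[0.577, -0.458, 0.676, 24.881], [-0.817, -0.316, 0.483, -731.282], [-0.007, -0.831, -0.556, 609.069], [0.0, 0.0, 0.0, 1.0]] 0.99583984375
top [[470.9, 0.0, 315.8], [0.0, 470.9, 240.1], [0.0, 0.0, 1.0]] [[-0.162, -0.967, 0.196, 444.698], [-0.987, 0.159, -0.034, -300.944], [0.002, -0.198, -0.98, 958.933], [0.0, 0.0, 0.0, 1.0]] 0.995947265625
{'time': 0.1, 'joint_positions': [1.331, 0.126, -0.04, 1.405, 0.0, 1.571], 'qd': [-0.001, -0.001, 0.002, 0.001, -0.001, -0.001], 'effort': [-0.0, -43.691, 35.361, 0.014, -0.0, -0.0], 'ee_pos': [124.665, 509.87, 404.007], 'tool_rot': [[-0.971, 0.238, -0.0], [0.238, 0.971, -0.001], [0.0, -0.001, -1.0]], 'contact_force': [-0.054, -0.63, -1.143], 'torque': [0.011, -0.009, -0.009], 'grip_force': 0.0, 'width': 0.996}
```

View pics/scene0.png

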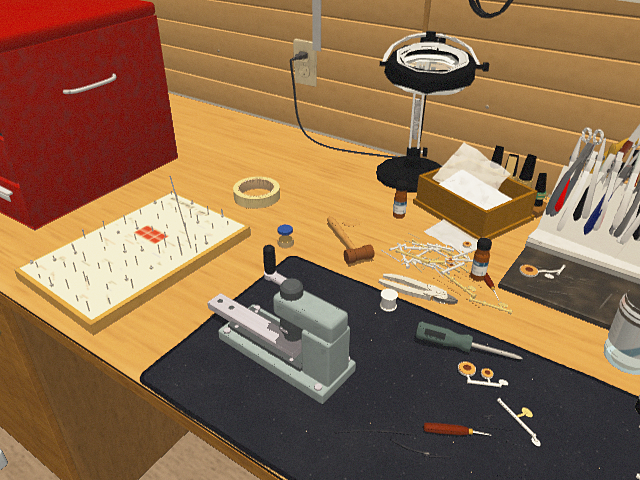

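View pics/top0.png

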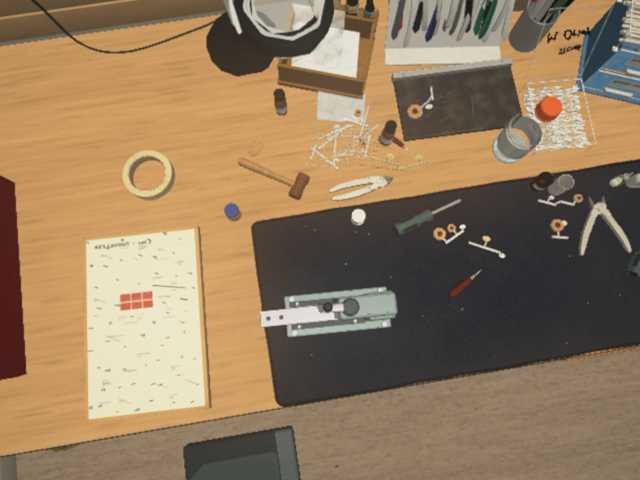

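Scene view: the clamp is at about (290,335), with the bar's outer end at (215,303), the knob at (269,260), the blue-lidded jar at (286,235) and the spool at (388,298). Top view: the bar's outer end is at (262,318), the knob at (328,307), the hub at (351,307), the jar at (232,211) and the spool at (358,217).

```bash
python3 - <<'E'
from h import *
def fit(P,lo,hi,box):
    m=(P[...,2]>lo)&(P[...,2]<hi)&box
    return P[m]
for n in ("top","scene"):
    c=dict(np.load(n+"0.npz"));W=cloud(c)
    box=(W[...,0]>150)&(W[...,0]<480)&(W[...,1]>-480)&(W[...,1]<-50) if 0 else np.ones(W.shape[:2],bool)
    if n=="top": box[:]=False; box[275:350,250:405]=True
    else: box[:]=False; box[240:405,200:360]=True
    for nm,lo,hi in (("bed",15,24),("bartop",31,38),("head",122,131),("hub",133,152),("knobtop",180,192)):
        Q=fit(W,lo,hi,box)
        if len(Q)<4: print(n,nm,len(Q));continue
        r=cv2.minAreaRect(Q[:,:2].astype(np.float32))
        print(n,nm,len(Q),"med",np.round(np.median(Q,0),1),"rect",np.round(r[0],1),np.round(r[1],1),round(r[2],1),"ymax pt",np.round(Q[Q[:,1].argmax()],1))
    for u,v in ([(232,211),(358,217),(328,307),(351,307),(262,318)] if n=="top" else [(286,229),(388,294),(268,249),(291,290),(215,303),(290,347)]):
        print((u,v),np.round(pt(c,u,v),1))
E
```

```text
top bed 1434 med [ 463.1 -340.    19.5] rect [ 483.5 -350.3] [204.2  80. ] 86.3 ymax pt [ 452.5 -246.6   18.8]
top bartop 1031 med [ 486.6 -269.4   33.6] rect [ 486.  -315.4] [229.1  49.8] 85.6 ymax pt [ 481.1 -201.    33. ]
top head 974 med [ 478.6 -410.4  126. ] rect [ 480.4 -398.9] [101.9  39.6] 86.6 ymax pt [ 472.5 -348.1  123.1]
top hub 355 med [ 482.8 -363.3  143.4] rect [ 485.  -351.3] [62.5 30.9] 81.2 ymax pt [ 485.1 -319.8  138.3]
top knobtop 75 med [ 486.6 -328.3  185.3] rect [ 486.7 -328.2] [13.8 15. ] 34.7 ymax pt [ 485.9 -320.9  182.3]
(232, 211) [ 715.8 -175.    35.2]
(358, 217) [ 663.2 -425.3   30.3]
(328, 307) [ 485.9 -329.   187.7]
(351, 307) [ 481.8 -369.5  145. ]
(262, 318) [ 494.  -204.9   34.7]
scene bed 2125 med [ 456.7 -350.4   19.5] rect [ 542.4 -271.8] [358.8 299.3] 29.8 ymax pt [616.  -61.4  22.3]
scene bartop 1678 med [ 484.9 -304.6   33.6] rect [ 510.8 -259.7] [402.4  89. ] 74.4 ymax pt [606.6 -77.5  33.7]
scene head 1256 med [ 475.9 -416.1  126.1] rect [ 482.  -404.9] [100.9  41.6] 85.5 ymax pt [ 480.4 -354.1  124.2]
scene hub 572 med [ 481.8 -368.4  143.1] rect [ 487.  -357.9] [61.8 29. ] 73.8 ymax pt [ 485.  -325.1  143.2]
scene knobtop 94 med [ 485.9 -335.3  185.1] rect [ 487.1 -335. ] [13. 15.] 52.6 ymax pt [ 484.6 -326.5  184.5]
(286, 229) [ 719.8 -180.7   35.7]
(388, 294) [ 666.6 -429.7   29.5]
(268, 249) [ 483.7 -336.   187.1]
(291, 290) [ 473.9 -380.2  144.2]
(215, 303) [ 487.  -215.4   32.1]
(290, 347) [ 476.5 -372.9   33.3]
```

Call:
jog_arm([
  {"hand":1,"delta_pos":[0,0,0],"roll":-5.1},
  {"hand":1,"delta_pos":[0,0,0],"roll":-5.1},
  {"hand":1,"delta_pos":[-25,-40,0],"roll":0},
  {"hand":1,"delta_pos":[-25,-40,0],"roll":0},
  {"hand":1,"delta_pos":[-25,-40,0],"roll":0},
  {"hand":1,"delta_pos":[-25,-40,0],"roll":0},
], newtons=40)

```text
time: 0.7
ee_pos: [214.9, 342.5, 404.2]
tool_rot: [[-0.998, 0.061, -0.0], [0.061, 0.998, -0.001], [0.0, -0.001, -1.0]]
contact_force: [0.8, -0.1, 1.6]
width: 0.001
grip_force: 0.0
```

Call:
jog_arm([
  {"hand":1,"delta_pos":[-26,-41.5,0],"roll":0},
  {"hand":1,"delta_pos":[-26,-41.5,0],"roll":0},
  {"hand":1,"delta_pos":[-26,-41.5,0],"roll":0},
  {"hand":1,"delta_pos":[-26,-41.5,0],"roll":0},
  {"hand":1,"delta_pos":[-26,-41.5,0],"roll":0},
  {"hand":1,"delta_pos":[-26,-41.5,0],"roll":0},
  {"hand":1,"delta_pos":[-26,-41.5,0],"roll":0},
  {"hand":1,"delta_pos":[-26,-41.5,0],"roll":0},
])

```text
time: 1.5
ee_pos: [402.0, -2.3, 404.6]
tool_rot: [[-0.998, 0.062, 0.0], [0.062, 0.998, 0.0], [-0.0, 0.0, -1.0]]
contact_force: [1.6, 1.5, -0.6]
width: 0.001
grip_force: 0.0
```

Call:
jog_arm([
  {"hand":1,"delta_pos":[-26,-40,0],"roll":0},
  {"hand":1,"delta_pos":[-26,-40,0],"roll":0},
  {"hand":1,"delta_pos":[-26,-40,0],"roll":0},
  {"hand":1,"delta_pos":[-25,-40,0],"roll":0},
  {"hand":1,"delta_pos":[0,0,40],"roll":0},
  {"hand":1,"delta_pos":[0,0,45],"roll":0},
  {"hand":1,"delta_pos":[0,0,45],"roll":0},
  {"hand":1,"delta_pos":[0,0,0],"roll":0},
])

```text
time: 2.3
ee_pos: [491.9, -165.5, 268.2]
tool_rot: [[-0.998, 0.062, -0.012], [0.062, 0.998, 0.004], [0.012, 0.003, -1.0]]
contact_force: [-1.5, 0.6, -0.2]
width: 0.0
grip_force: 0.0
```

Call:
jog_arm([
  {"hand":1,"delta_pos":[0,0,25],"roll":0},
  {"hand":1,"delta_pos":[0,0,25],"roll":0},
  {"hand":1,"delta_pos":[0,0,25],"roll":0},
  {"hand":1,"delta_pos":[0,0,5],"roll":0},
  {"hand":1,"delta_pos":[0,0,0],"roll":0},
  {"hand":1,"delta_pos":[0,0,0],"roll":0},
  {"hand":1,"delta_pos":[0,0,0],"roll":0},
])

```text
time: 3.0
ee_pos: [495.5, -166.4, 196.6]
tool_rot: [[-0.998, 0.062, 0.003], [0.062, 0.998, -0.001], [-0.003, -0.001, -1.0]]
contact_force: [0.7, -0.3, 0.4]
width: 0.0
grip_force: 0.0
```

```bash
python3 - <<'E'
from h import *
s=read_state();print(np.round(s["ee_pos"],1),np.round(s["tool_rot"],3).tolist(),np.round(s["contact_force"],1))
a=shot("top")["color"][260:360,200:360];b=shot("scene")["color"][180:360,140:400]
a=cv2.resize(a,(640,400)); b=cv2.resize(b,(640,443))
im=np.vstack([a,b]); im=cv2.resize(im,(455,600)); cv2.imwrite("pics/a1.png",im[:,:,::-1])
E
```

```text
[ 495.5 -166.4  196.6] [[-0.998, 0.062, 0.003], [0.062, 0.998, -0.001], [-0.003, -0.001, -1.0]] [ 0.7 -0.3  0.4]
```

View pics/a1.png

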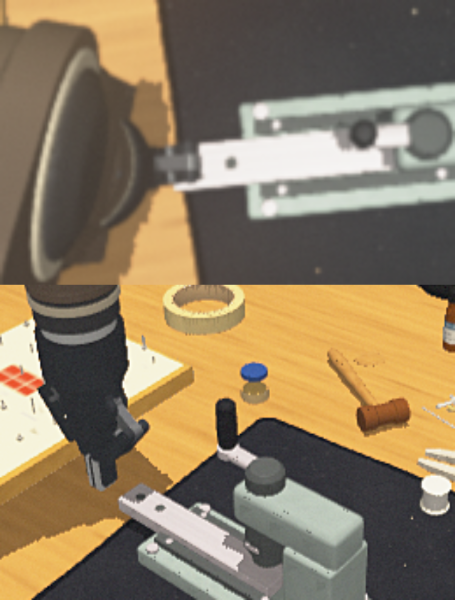

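The closed fingers stand in line with the bar's end, in the air about 20 mm beyond it. I'll lower them a little and push slowly.

Call:
jog_arm([
  {"hand":1,"delta_pos":[0,0,6],"roll":0},
  {"hand":1,"delta_pos":[0,-5,0],"roll":0},
  {"hand":1,"delta_pos":[0,-4,0],"roll":0},
  {"hand":1,"delta_pos":[0,-2,0],"roll":0},
  {"hand":1,"delta_pos":[0,-2,0],"roll":0},
  {"hand":1,"delta_pos":[0,-2,0],"roll":0},
  {"hand":1,"delta_pos":[0,-2,0],"roll":0},
  {"hand":1,"delta_pos":[0,-2,0],"roll":0},
])

```text
time: 3.9
ee_pos: [493.5, -185.3, 188.7]
tool_rot: [[-0.998, 0.062, 0.0], [0.062, 0.998, 0.0], [-0.0, 0.0, -1.0]]
contact_force: [-0.2, -0.7, -0.1]
width: 0.003
grip_force: 0.0
```

Call:
jog_arm([
  {"hand":1,"delta_pos":[0,-2,0],"roll":0},
  {"hand":1,"delta_pos":[0,-2,0],"roll":0},
  {"hand":1,"delta_pos":[0,-2,0],"roll":0},
  {"hand":1,"delta_pos":[0,-2,0],"roll":0},
  {"hand":1,"delta_pos":[0,-2,0],"roll":0},
])

```text
time: 4.4
ee_pos: [492.8, -195.1, 188.7]
tool_rot: [[-0.998, 0.062, -0.0], [0.062, 0.998, 0.0], [0.0, 0.0, -1.0]]
contact_force: [0.8, 2.7, 1.2]
width: 0.004
grip_force: 1.3
```

Call:
jog_arm([
  {"hand":1,"delta_pos":[0,-2,0],"roll":0},
  {"hand":1,"delta_pos":[0,-2,0],"roll":0},
  {"hand":1,"delta_pos":[0,-2,0],"roll":0},
  {"hand":1,"delta_pos":[0,-1,0],"roll":0},
])

```text
time: 4.8
ee_pos: [492.4, -202.3, 188.7]
tool_rot: [[-0.998, 0.062, 0.0], [0.062, 0.998, -0.0], [-0.0, -0.0, -1.0]]
contact_force: [0.2, 2.1, 0.4]
width: -0.004
grip_force: 1.3
```

Call:
jog_arm([
  {"hand":1,"delta_pos":[0,-1,0],"roll":0},
  {"hand":1,"delta_pos":[0,-1,0],"roll":0},
  {"hand":1,"delta_pos":[0,-1,0],"roll":0},
  {"hand":1,"delta_pos":[0,-1,0],"roll":0},
])

```text
time: 5.2
ee_pos: [492.2, -206.1, 188.7]
tool_rot: [[-0.998, 0.062, -0.0], [0.062, 0.998, -0.0], [-0.0, -0.0, -1.0]]
contact_force: [-0.4, 2.2, 0.8]
width: -0.002
grip_force: 1.3
```

Call:
jog_arm([
  {"hand":1,"delta_pos":[0,-1,0],"roll":0},
  {"hand":1,"delta_pos":[0,-1,0],"roll":0},
])

```text
time: 5.4
ee_pos: [492.1, -208.1, 188.7]
tool_rot: [[-0.998, 0.062, -0.0], [0.062, 0.998, 0.0], [0.0, 0.0, -1.0]]
contact_force: [0.1, 3.2, 0.3]
width: -0.002
grip_force: 1.3
```

Call:
jog_arm([
  {"hand":1,"delta_pos":[0,-1,0],"roll":0},
  {"hand":1,"delta_pos":[0,-1,0],"roll":0},
])

```text
time: 5.6
ee_pos: [491.9, -210.2, 188.7]
tool_rot: [[-0.998, 0.062, -0.0], [0.062, 0.998, -0.0], [0.0, -0.0, -1.0]]
contact_force: [0.5, 2.0, 0.9]
width: -0.003
grip_force: 1.3
```

Call:
jog_arm([
  {"hand":1,"delta_pos":[0,-1,0],"roll":0},
  {"hand":1,"delta_pos":[0,-1,0],"roll":0},
])

```text
time: 5.8
ee_pos: [491.8, -211.9, 188.7]
tool_rot: [[-0.998, 0.061, 0.0], [0.061, 0.998, 0.001], [-0.0, 0.001, -1.0]]
contact_force: [1.1, 7.6, 2.7]
width: -0.002
grip_force: 3.5
```

Call:
jog_arm([
  {"hand":1,"delta_pos":[0,-1,0],"roll":0},
  {"hand":1,"delta_pos":[0,-1,0],"roll":0},
])

```text
time: 6.0
ee_pos: [491.7, -212.7, 188.7]
tool_rot: [[-0.998, 0.061, 0.001], [0.061, 0.998, 0.006], [-0.0, 0.006, -1.0]]
contact_force: [2.0, 14.7, 4.5]
width: 0.002
grip_force: 7.3
```

Call:
jog_arm([
  {"hand":1,"delta_pos":[0,-1,0],"roll":0},
])

```text
time: 6.1
ee_pos: [491.6, -213.1, 188.7]
tool_rot: [[-0.998, 0.06, 0.001], [0.06, 0.998, 0.008], [-0.001, 0.008, -1.0]]
contact_force: [1.1, 17.3, 5.6]
width: 0.003
grip_force: 9.1
```

Call:
jog_arm([
  {"hand":1,"delta_pos":[0,0,0],"roll":0},
  {"hand":1,"delta_pos":[0,1,0],"roll":0},
  {"hand":1,"delta_pos":[0,5,0],"roll":0},
  {"hand":1,"delta_pos":[0,20,0],"roll":0},
  {"hand":1,"delta_pos":[0,0,-45],"roll":0},
  {"hand":0.5,"delta_pos":[0,0,-50],"roll":0},
  {"hand":0.5,"delta_pos":[0,0,-50],"roll":0},
  {"hand":0.5,"delta_pos":[0,0,-45],"roll":0},
])

```text
time: 6.9
ee_pos: [493.0, -189.4, 381.3]
tool_rot: [[-0.998, 0.062, 0.001], [0.062, 0.998, -0.002], [-0.001, -0.002, -1.0]]
contact_force: [1.6, -0.4, 0.4]
width: 0.495
grip_force: 0.0
```

```bash
python3 - <<'E'
from h import *
print(np.round(read_state()["ee_pos"],1))
c=shot("top");s=shot("scene");np.savez("s1.npz",**s)
for n,c in (("top",c),("scene",s)):
    W=cloud(c);m=np.zeros(W.shape[:2],bool)
    if n=="top": m[275:350,250:405]=True
    else: m[240:405,200:360]=True
    # crank knob: hub ring check + bar end
    for nm,lo,hi in (("bar",31,37),("knob",181,190)):
        Q=W[m&(W[...,2]>lo)&(W[...,2]<hi)&(abs(W[...,0]-488)<25)&(W[...,1]>-400)]
        print(n,nm,len(Q),np.round(Q.mean(0),1) if len(Q) else '',np.round(np.percentile(Q[:,1],[0,2,98,100]),1) if len(Q) else '')
im=cv2.resize(s["color"][240:400,200:370],(680,600),interpolation=cv2.INTER_CUBIC)
cv2.imwrite("pics/a2.png",im[:,:,::-1])
E
```

```text
[ 493.  -189.4  381.3]
top bar 792 [ 485.7 -284.2   33.5] [-351.8 -347.2 -228.6 -222.9]
top knob 73 [ 486.7 -328.1  185.7] [-336.  -335.2 -321.2 -320.9]
scene bar 1372 [ 485.8 -308.4   33.5] [-399.4 -390.  -231.4 -225.8]
scene knob 86 [ 486.6 -334.7  185. ] [-340.9 -340.5 -327.1 -326.4]
```

View pics/a2.png

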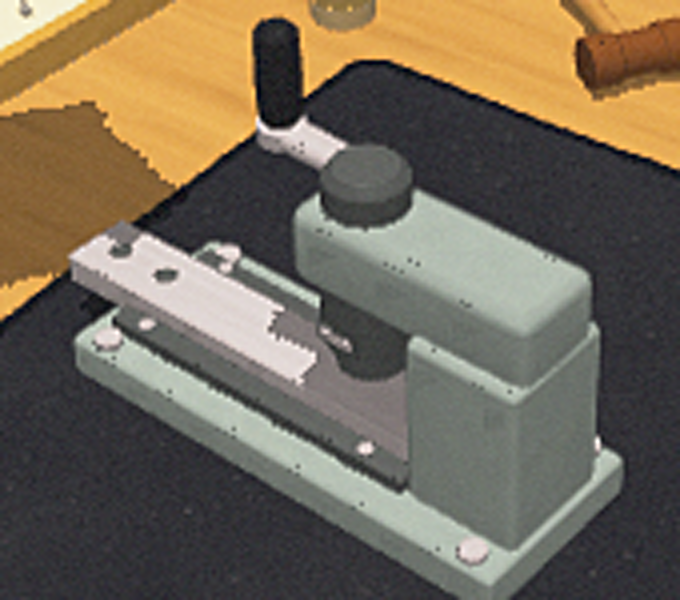

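The bar is home (outer end at y about -226, 145 mm from the axis). The crop shows the tab still held in at crop (338,340), with the knob at (277,70). Next I'll grip the knob.

Call:
jog_arm([
  {"hand":0.5,"delta_pos":[0,-40,0],"roll":0},
  {"hand":0.5,"delta_pos":[-1,-40,0],"roll":0},
  {"hand":0.5,"delta_pos":[-1,-40,0],"roll":0},
  {"hand":0.5,"delta_pos":[-1,-22,0],"roll":0},
  {"hand":0.5,"delta_pos":[0,0,0],"roll":0},
  {"hand":0.5,"delta_pos":[0,0,0],"roll":0},
])

```text
time: 7.6
ee_pos: [487.2, -331.6, 377.9]
tool_rot: [[-0.998, 0.063, -0.001], [0.063, 0.998, 0.0], [0.001, 0.0, -1.0]]
contact_force: [0.4, 0.8, -0.7]
width: 0.503
grip_force: 0.0
```

```bash
python3 - <<'E'
from h import *
print(np.round(read_state()["ee_pos"],1))
s=dict(np.load("s1.npz"))
# tab height: ray against plane x=463 (approx -y side of capsule)
K=s["K"];T=s["world_from_camera"];o=T[:3,3]
for px in ((284.5,325),(294,334)):
    d=T[:3,:3]@np.linalg.inv(K)@np.array([*px,1.]); t=(463-o[0])/d[0]; print(np.round(o+d*t,1), np.round(pt(s,*px),1))
a=shot("top")["color"][270:350,260:380];b=shot("scene")["color"][180:340,200:400]
b=cv2.resize(b,(600,480)); cv2.imwrite("pics/a3.png",b[:,:,::-1])
E
```

```text
[ 487.2 -331.6  377.9]
[ 463.  -375.4   87.7] [ 469.5 -370.1   79.9]
[ 463.  -391.4   79.6] [ 471.7 -384.7   69.1]
```

View pics/a3.png

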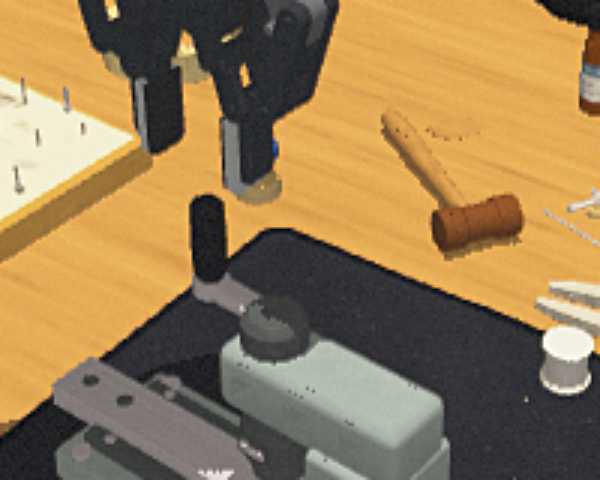

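The open fingers straddle the knob (crop (208,240)). The tab is at about z 80, so the foot starts high above the bar. I'll descend and grip.

Call:
jog_arm([
  {"hand":0.5,"delta_pos":[0,0,25],"roll":0},
  {"hand":0.5,"delta_pos":[0,0,25],"roll":0},
  {"hand":0.5,"delta_pos":[0,0,0],"roll":0},
  {"hand":1,"delta_pos":[0,0,0],"roll":0},
  {"hand":1,"delta_pos":[0,0,0],"roll":0},
  {"hand":1,"delta_pos":[0,0,0],"roll":0},
  {"hand":1,"delta_pos":[0,0,0],"roll":0},
], newtons=30)

```text
time: 8.4
ee_pos: [487.8, -330.5, 330.3]
tool_rot: [[-0.998, 0.061, 0.002], [0.061, 0.998, 0.001], [-0.002, 0.001, -1.0]]
contact_force: [0.6, 5.8, 6.2]
width: 0.178
grip_force: 29.8
```

```bash
python3 - <<'E'
from h import *
# chords in tool axes: clamp frame angle a measured at axis; knob vector clockwise
# tool x=(-.998,.062), y=(.062,.998); start angle ~0 (knob along tool +y)
R=40.0
def pos(a): # clockwise from above: from +Y toward +X world; +X = -tool x
    return np.array([-R*np.sin(a),R*np.cos(a)])
for st in (0.15,):
    a=0.035
    for i in range(45):
        d=pos(a+st)-pos(a);a+=st;print(i+1,round(a,3),np.round(d,1).tolist(),end='; ')
E
```

```text
1 0.185 [-6.0, -0.7]; 2 0.335 [-5.8, -1.5]; 3 0.485 [-5.5, -2.4]; 4 0.635 [-5.1, -3.2]; 5 0.785 [-4.5, -3.9]; 6 0.935 [-3.9, -4.5]; 7 1.085 [-3.2, -5.1]; 8 1.235 [-2.4, -5.5]; 9 1.385 [-1.5, -5.8]; 10 1.535 [-0.7, -6.0]; 11 1.685 [0.2, -6.0]; 12 1.835 [1.1, -5.9]; 13 1.985 [2.0, -5.7]; 14 2.135 [2.8, -5.3]; 15 2.285 [3.6, -4.8]; 16 2.435 [4.3, -4.2]; 17 2.585 [4.8, -3.5]; 18 2.735 [5.3, -2.8]; 19 2.885 [5.7, -2.0]; 20 3.035 [5.9, -1.1]; 21 3.185 [6.0, -0.2]; 22 3.335 [6.0, 0.7]; 23 3.485 [5.8, 1.6]; 24 3.635 [5.5, 2.4]; 25 3.785 [5.1, 3.2]; 26 3.935 [4.5, 3.9]; 27 4.085 [3.9, 4.6]; 28 4.235 [3.1, 5.1]; 29 4.385 [2.3, 5.5]; 30 4.535 [1.5, 5.8]; 31 4.685 [0.6, 6.0]; 32 4.835 [-0.3, 6.0]; 33 4.985 [-1.2, 5.9]; 34 5.135 [-2.0, 5.6]; 35 5.285 [-2.9, 5.3]; 36 5.435 [-3.6, 4.8]; 37 5.585 [-4.3, 4.2]; 38 5.735 [-4.9, 3.5]; 39 5.885 [-5.3, 2.7]; 40 6.035 [-5.7, 1.9]; 41 6.185 [-5.9, 1.0]; 42 6.335 [-6.0, 0.1]; 43 6.485 [-5.9, -0.8]; 44 6.635 [-5.8, -1.6]; 45 6.785 [-5.5, -2.5];
```

Call:
jog_arm([
  {"hand":1,"delta_pos":[-6,-0.7,0],"roll":0},
  {"hand":1,"delta_pos":[-5.8,-1.5,0],"roll":0},
  {"hand":1,"delta_pos":[-5.5,-2.4,0],"roll":0},
  {"hand":1,"delta_pos":[-5.1,-3.2,0],"roll":0},
  {"hand":1,"delta_pos":[-4.5,-3.9,0],"roll":0},
  {"hand":1,"delta_pos":[-3.9,-4.5,0],"roll":0},
  {"hand":1,"delta_pos":[-3.2,-5.1,0],"roll":0},
  {"hand":1,"delta_pos":[-2.4,-5.5,0],"roll":0},
])

```text
time: 9.2
ee_pos: [522.5, -360.1, 330.3]
tool_rot: [[-0.998, 0.061, 0.002], [0.061, 0.998, -0.001], [-0.002, -0.001, -1.0]]
contact_force: [-1.1, 2.9, 6.0]
width: 0.177
grip_force: 29.8
```

```bash
python3 - <<'E'
from h import *
s=read_state();f=np.array(s["contact_force"]);R=np.array(s["tool_rot"]);print(np.round(R.T@f,1),s["ee_pos"])
c=shot("scene");b=cv2.resize(c["color"][230:340,220:340],(600,550));cv2.imwrite("pics/a4.png",b[:,:,::-1])
E
```

```text
[ 1.2  2.9 -6. ] [ 522.49591808 -360.08819841  330.26817947]
```

View pics/a4.png

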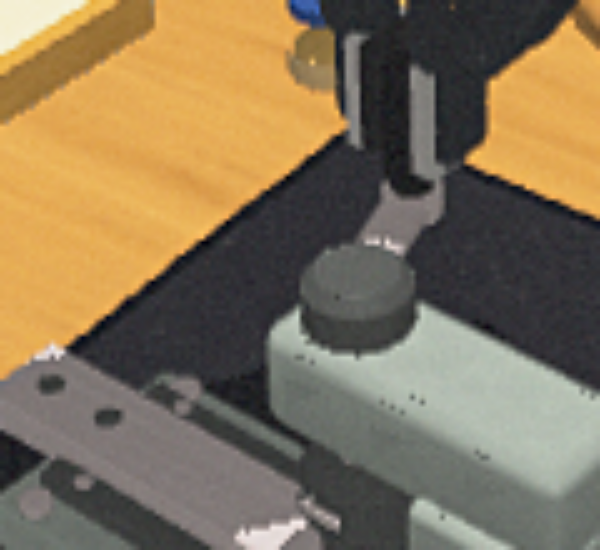

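The crank turns under the grip, and the tab is still in at crop (320,513). I'll build a detector for the tab's height and for its popping out.

```bash
cat > tab.py <<'E'
from h import *
def tab(c):
    W=cloud(c);x,y,z=W[...,0],W[...,1],W[...,2]
    g=c["color"].min(2)
    m=(abs(y+373)<14)&(z>40)&(z<92)&(x>435)&(x<490)
    b=m&(g>100)
    out=m&(x<457)
    f=lambda k:(int(k.sum()),np.round(W[k].mean(0),1).tolist() if k.any() else None, np.round(np.argwhere(k).mean(0),1).tolist() if k.any() else None)
    return "bright",f(b),"out",f(out)
if __name__=="__main__":
    s=read_state();R=np.array(s["tool_rot"]);print(round(s["time"],2),np.round(s["ee_pos"],1),"F tool",np.round(R.T@np.array(s["contact_force"]),1))
    c=shot("scene");np.savez("last.npz",**c);print(tab(c))
E
python3 - <<'E'
from tab import *
print(tab(dict(np.load("s1.npz"))))
E
python3 tab.py
```

```text
('bright', (23, [465.7, -371.3, 73.8], [330.1, 283.6]), 'out', (0, None, None))
9.25 [ 522.7 -361.   330.3] F tool [ 1.3  1.7 -4. ]
('bright', (26, [466.4, -371.4, 69.0], [332.4, 284.1]), 'out', (0, None, None))
```

Call:
jog_arm([
  {"hand":1,"delta_pos":[-1.5,-5.8,0],"roll":0},
  {"hand":1,"delta_pos":[-0.7,-6,0],"roll":0},
  {"hand":1,"delta_pos":[0.2,-6,0],"roll":0},
  {"hand":1,"delta_pos":[1.1,-5.9,0],"roll":0},
  {"hand":1,"delta_pos":[2,-5.7,0],"roll":0},
  {"hand":1,"delta_pos":[2.8,-5.3,0],"roll":0},
  {"hand":1,"delta_pos":[3.6,-4.8,0],"roll":0},
  {"hand":1,"delta_pos":[4.3,-4.2,0],"roll":0},
])

```text
time: 10.1
ee_pos: [507.5, -402.6, 330.2]
tool_rot: [[-0.998, 0.061, 0.002], [0.061, 0.998, 0.001], [-0.002, 0.001, -1.0]]
contact_force: [-0.9, 7.3, 7.4]
width: 0.178
grip_force: 30.2
```

```bash
python3 tab.py
```

```text
10.1 [ 507.5 -402.6  330.2] F tool [ 1.3  7.2 -7.4]
('bright', (32, [471.3, -372.7, 70.2], [330.2, 287.0]), 'out', (0, None, None))
```

Call:
jog_arm([
  {"hand":1,"delta_pos":[4.8,-3.5,0],"roll":0},
  {"hand":1,"delta_pos":[5.3,-2.8,0],"roll":0},
  {"hand":1,"delta_pos":[5.7,-2,0],"roll":0},
  {"hand":1,"delta_pos":[5.9,-1.1,0],"roll":0},
  {"hand":1,"delta_pos":[6,-0.2,0],"roll":0},
  {"hand":1,"delta_pos":[6,0.7,0],"roll":0},
])

```text
time: 10.75
ee_pos: [474.3, -409.4, 330.2]
tool_rot: [[-0.998, 0.061, 0.005], [0.061, 0.998, 0.001], [-0.005, 0.001, -1.0]]
contact_force: [5.2, 5.8, 4.8]
width: 0.174
grip_force: 30.0
```

```bash
python3 tab.py; python3 - <<'E'
from h import *
c=dict(np.load("last.npz"));b=cv2.resize(c["color"][230:350,220:340],(600,600));cv2.imwrite("pics/a5.png",b[:,:,::-1])
E
```

```text
10.75 [ 474.3 -409.4  330.2] F tool [-4.9  6.1 -4.7]
('bright', (49, [474.4, -373.2, 69.8], [329.3, 288.6]), 'out', (0, None, None))
```

View pics/a5.png

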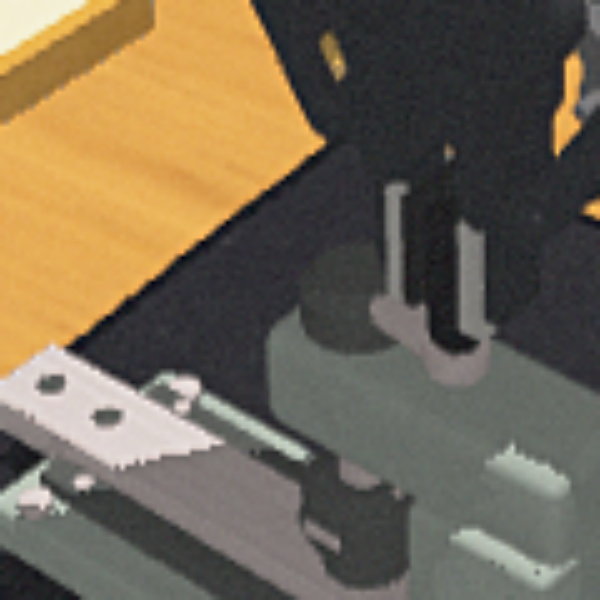

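The tab is still in at crop (322,533), and the screw now shows bright above the capsule. From here I'll wind in short steps with a check after each one.

Call:
jog_arm([
  {"hand":1,"delta_pos":[5.8,1.6,0],"roll":0},
  {"hand":1,"delta_pos":[5.5,2.4,0],"roll":0},
])

```text
time: 11.0
ee_pos: [463.6, -405.1, 330.3]
tool_rot: [[-0.998, 0.061, 0.005], [0.061, 0.998, -0.001], [-0.005, -0.0, -1.0]]
contact_force: [5.0, 3.2, 4.4]
width: 0.174
grip_force: 29.9
```

```bash
sed -i 's/b=m&(g>100)/b=m\&(g>85)\&(x<470)/' tab.py; python3 tab.py
```

```text
11.0 [ 463.6 -405.1  330.3] F tool [-4.8  3.5 -4.4]
('bright', (25, [465.9, -370.9, 59.5], [337.4, 283.8]), 'out', (0, None, None))
```

Call:
jog_arm([
  {"hand":1,"delta_pos":[5.1,3.2,0],"roll":0},
  {"hand":1,"delta_pos":[4.5,3.9,0],"roll":0},
])

```text
time: 11.25
ee_pos: [454.5, -397.9, 330.3]
tool_rot: [[-0.998, 0.061, 0.005], [0.061, 0.998, -0.002], [-0.005, -0.002, -1.0]]
contact_force: [6.4, 0.4, 3.8]
width: 0.176
grip_force: 29.8
```

```bash
python3 tab.py
```

```text
11.25 [ 454.5 -397.9  330.3] F tool [-6.3  0.8 -3.8]
('bright', (23, [465.8, -371.2, 58.8], [338.0, 284.0]), 'out', (0, None, None))
```

Call:
jog_arm([
  {"hand":1,"delta_pos":[3.9,4.6,0],"roll":0},
  {"hand":1,"delta_pos":[3.1,5.1,0],"roll":0},
])

```text
time: 11.5
ee_pos: [447.8, -388.1, 330.2]
tool_rot: [[-0.998, 0.062, 0.004], [0.062, 0.998, -0.004], [-0.004, -0.003, -1.0]]
contact_force: [5.0, -1.3, 6.0]
width: 0.175
grip_force: 30.0
```

```bash
python3 tab.py
```

```text
11.5 [ 447.8 -388.1  330.2] F tool [-5.1 -1.  -6. ]
('bright', (24, [465.5, -370.7, 57.8], [338.5, 283.6]), 'out', (0, None, None))
```

Call:
jog_arm([
  {"hand":1,"delta_pos":[2.3,5.5,0],"roll":0},
  {"hand":1,"delta_pos":[1.5,5.8,0],"roll":0},
])

```text
time: 11.75
ee_pos: [444.2, -376.8, 330.2]
tool_rot: [[-0.998, 0.062, 0.002], [0.062, 0.998, -0.005], [-0.002, -0.004, -1.0]]
contact_force: [2.0, -4.5, 6.7]
width: 0.174
grip_force: 30.2
```

```bash
python3 tab.py
```

```text
11.75 [ 444.2 -376.8  330.2] F tool [-2.3 -4.4 -6.7]
('bright', (21, [465.7, -371.0, 56.6], [339.1, 283.9]), 'out', (0, None, None))
```

Call:
jog_arm([
  {"hand":1,"delta_pos":[0.6,6,0],"roll":0},
  {"hand":1,"delta_pos":[-0.3,6,0],"roll":0},
])

```text
time: 12.0
ee_pos: [444.0, -364.9, 330.2]
tool_rot: [[-0.998, 0.063, 0.0], [0.063, 0.998, -0.005], [-0.001, -0.005, -1.0]]
contact_force: [-0.7, -5.9, 8.1]
width: 0.18
grip_force: 30.4
```

```bash
python3 tab.py
```

```text
12.0 [ 444.  -364.9  330.2] F tool [ 0.4 -6.  -8.1]
('bright', (26, [466.0, -370.2, 55.0], [339.6, 283.6]), 'out', (0, None, None))
```

Call:
jog_arm([
  {"hand":1,"delta_pos":[-1.2,5.9,0],"roll":0},
  {"hand":1,"delta_pos":[-1.4,3.8,0],"roll":0},
])

```text
time: 12.25
ee_pos: [446.7, -355.1, 330.2]
tool_rot: [[-0.998, 0.063, -0.001], [0.063, 0.998, -0.005], [0.001, -0.005, -1.0]]
contact_force: [-4.8, -3.0, 9.9]
width: 0.173
grip_force: 30.5
```

```bash
python3 tab.py
```

```text
12.25 [ 446.7 -355.1  330.2] F tool [ 4.6 -3.3 -9.9]
('bright', (116, [456.8, -371.3, 55.7], [343.4, 280.2]), 'out', (62, [452.4, -371.1, 55.5], [345.2, 278.2]))
```

The tab has popped: points stick out to x about 447. I'll stop winding, release and lift off.

Call:
jog_arm([
  {"hand":1,"delta_pos":[0,0,0],"roll":0},
  {"hand":0.5,"delta_pos":[0,0,0],"roll":0},
  {"hand":0.5,"delta_pos":[0,0,0],"roll":0},
  {"hand":0.5,"delta_pos":[0,0,0],"roll":0},
  {"hand":0.5,"delta_pos":[0,0,-25],"roll":0},
  {"hand":0.5,"delta_pos":[0,0,-45],"roll":0},
  {"hand":0.5,"delta_pos":[0,0,-45],"roll":0},
  {"hand":0.5,"delta_pos":[0,0,0],"roll":0},
])

```text
time: 13.1
ee_pos: [447.6, -354.4, 449.9]
tool_rot: [[-0.998, 0.062, 0.007], [0.062, 0.998, -0.006], [-0.007, -0.005, -1.0]]
contact_force: [0.4, 0.6, 0.1]
width: 0.501
grip_force: 0.0
```

```bash
python3 tab.py; python3 - <<'E'
from h import *
c=dict(np.load("last.npz"));b=cv2.resize(c["color"][210:370,200:360],(600,600));cv2.imwrite("pics/a6.png",b[:,:,::-1])
E
```

```text
13.1 [ 447.6 -354.4  449.9] F tool [-0.4  0.6 -0.1]
('bright', (115, [456.7, -371.3, 55.7], [343.4, 280.2]), 'out', (60, [452.3, -370.9, 55.5], [345.2, 278.0]))
```

View pics/a6.png

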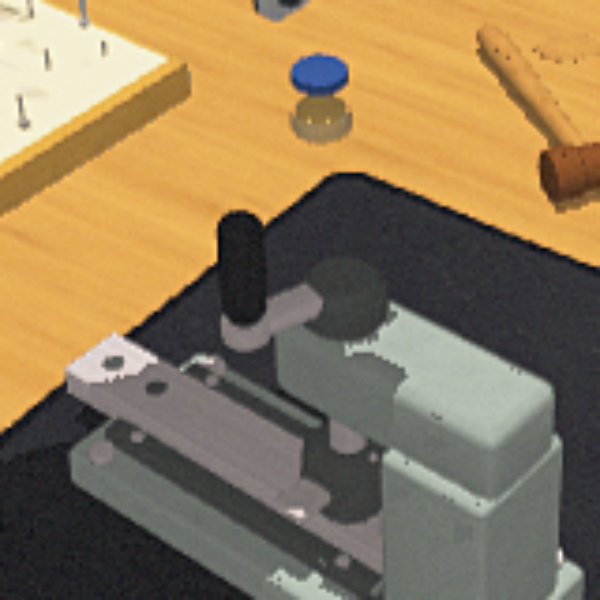

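The tab is out at crop (305,497), the bar is home and clamped, the arm is clear, and the jar stands where it was.

```bash
python3 -c "
from station import job; print(job.hand_in())"
```

```text
the job is handed in; nothing more can be done
None
```

The bar is home against the column and clamped, the tab popped out and winding stopped within about 0.25 rad of the pop, the arm is clear, and the job is handed in; no verdict came back.

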